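# Close the specimen tub and bring its opened padlock to the hasp

### The job

Get the round specimen tub ready for locking: first press its cocked push-on lid down until it sits level and fully home on the rim. Then turn the padlock's dial until its pointer clicks in at the mark next to the shackle, pull the shackle out fully, lift the open padlock by its body off the staple and bring it over the tub's hasp eye. Finish while still holding it in the gripper, still, with its underside roughly 3 to 8 cm above the eye, shackle open and lid still seated, and leave the nut, the steel sample and the resin specimen where they lie.

Things in the scene. Friction and masses are not known exactly. Their poses are not given: they have to be found in the camera images.
- tub: Fixed round aluminium tub, 84 mm across, 50 mm high to its rim, on a black foot ring 92 mm across. Origin: centre of its underside. The hasp sticks out on its -x side.
- lid_top (a point): Centre of the top of the tub's flat aluminium lid, 92 mm across, 5 mm thick; z is its normal. Seated: vertical and 54.6 mm above the tub's origin. It starts 8 to 11 mm too high and cocked 4 to 8 degrees, hasp side up. Guided: it cannot slip off sideways. It yields to about 8 N, low side meets the rim first, then it levels; 15 N at the centre seats it. It stays where pushed.
- hasp (a point): Middle of the hasp eye: a 10 mm hole in a flat tab (26 mm long, 24 mm wide) that projects from the lid towards the tub's -x side, 60 mm from the lid's centre, level with the lid. A second eye on the tub lies below it.
- lock_rest: Fixed dark steel plate, 92 x 70 mm, top 10 mm above the bench; the padlock lies on it between 7 mm lips at its corners and back end (the middle 45 mm of its sides is free). A wire staple, top 34 mm above the bench, straddles the short shackle leg just before the body, so no lifting until the shackle is out; the body bears on it in the pull. Origin: centre of underside, axes as padlock.
- padlock: Loose padlock lying on its back on lock_rest: aluminium body 64 (x) x 52 (y) x 24 mm (z), shackle out of its -x end, dial on its upper face. 0.4 kg in all, centre of mass 10 mm towards -x. Origin: centre of the body's underside; z up. Grip the body across its 52 mm width, mid-length; the dial stands 18 mm above it between the fingers.
- dial_grip (a point): On the dial's vertical axis over the body's centre, half-way up the grip bar. Dial: black disc, 42 mm across, 4 mm thick, on the body's upper face, with a grip bar 34 mm long, 11 mm thick, 14 mm high on it (this point: 7 mm above the disc, 7 mm below the bar's top). Turns with the dial: x axis along the bar, whose -x end has the white pointer line.
- dial (a joint): Dial angle relative to the padlock body, rad, counter-clockwise from above positive. 0: pointer at the black mark on the body's edge next to the shackle (bar along the padlock's x). Starts at 0.8 to 1.75, so turn it clockwise. Notch clicks every 20 degrees (0.349 rad), one at 0, 0.03 to 0.05 N m each. Shackle free only within about 0.12 of 0. Stops at -0.35 and 2.3.
- shackle_grip (a point): Midway between the shackle's two straight legs, at their mid-height, 66 mm from the padlock's centre, 34 mm in front of the body when closed; axes as the padlock. Steel shackle of 8 mm round bar, 44 mm wide over both legs, its bow's outer edge 25 mm further towards -x. Grip it here across both legs; only the bench is below, 22 mm down.
- shackle (a joint): How far the shackle is pulled out of the body along the padlock's -x, m: 0 closed, 0.022 fully out (stop). Friction about 3 N; it stays where left. Out by 0.016 or more it is clear of the staple.
- nut: Bystander: steel hexagon nut, 22 x 25 x 13 mm, lying on the bench; origin at the centre of its underside.
- coupon: Bystander: flat steel sample, 20 x 55 x 12 mm, lying on the bench; origin at the centre of its underside.
- specimen: Bystander: resin-mounted specimen, disc of 30 mm diameter and 21 mm height, on the bench; origin at the centre of its underside.

How it is judged:
On the way, in this order (a step that is already met when the one before it is completed fails the run):
1. the lid is pressed home and level on the rim (z of lid_top in the frame of tub below 0.0566 m and angle between lid_top's own z axis and vertical below 0.03 rad), for 0.2 s.
2. the dial has clicked in at its mark (value of joint dial between -0.14 and 0.14 rad), for 0.2 s.
3. the shackle is pulled out (value of joint shackle above 0.016 m), for 0.1 s.
At the end, for the whole second after the job is handed in: Lid within 2 mm of home and 0.03 rad of level; padlock, shackle out over 16 mm, held still in the fingers (over 2 N), off tub and rest, tipped under 0.5 rad, its origin or its shackle grip point within 50 mm horizontally of the hasp eye, its origin 70 to 165 mm above the bench (eye: about 54 mm) (all of step 1 and value of joint shackle above 0.016 m and horizontal distance between any of padlock, shackle_grip and hasp below 0.05 m and height (world z) of padlock between 0.07 and 0.165 m and angle between padlock's own z axis and vertical below 0.5 rad and contact force between the fingers and padlock above 2 N and contact force between each of tub, lock_rest and padlock below 0.1 N and linear speed of padlock below 0.03 m/s); the arm keeps its last pose, push and grip.
It fails at once if a bystander is pushed more than 30 mm away (distance of any of nut, coupon, specimen from where it was at the start of the episode above 0.03 m).
It also fails if it takes over 72 s, if anything falls off the work surface, if the arm or the gripper's body presses on something with over 40 N, if the wrist force passes 120 N, or if a joint passes its speed limit or range.

### The arm

A 7-joint arm with a two-finger parallel gripper is mounted at the origin on a cart in front of the work surface, level with it; the furniture and walls round the work are solid. World frame = base frame: x ahead of the robot, y to its left, z up, the work surface at z = 0. Lengths are in m, angles in rad, forces in N, time in s.
With the tool pointing down it reaches from about 0.35 to 0.9 m from the base axis. Payload 7.2 kg.
Tool frame: the origin (TCP) lies at the very end of the fingers, on their centre line; the grasp point (between the pads) lies 19 mm behind it (r.grip_point_offset is the distance from the TCP to the grasp point, in m); x points along the fingers, z is the direction in which the jaws open and shut, and the axes are right-handed (so a half turn about x gives the same grasp; the last joint's range is limited). The gripper opens to 85 mm and grips with 20 to 120 N. Pads are 22 mm wide; open, the fingers measure 114 mm over their backs; the gripper's body (76 mm by 85 mm) begins 54 mm behind the grasp point. The pads swing forward as they close: fully open they stand 13 mm farther back than shut.
Start: joints at [-1.332, 0.411, -0.013, 1.596, 0.006, 1.134, -0.082], TCP at [0.189, 0.596, 0.231] pointing down, gripper open.
Joint ranges: [-2.95, 2.95], [-0.29, 1.99], [-1.47, 1.44], [0.14, 2.54], [-1.03, 4.17], [0.13, 1.85], [-2.86, 2.86]. Speed limits (rad/s): [2.39, 2.39, 3.01, 3.01, 3.14, 3.14, 3.14].

### API

Orientations are given as a unit quaternion [x, y, z, w].
In Python, from plant import r gives the robot as it stands.
- The arm moves only by the tool move_arm, never from a script. Its argument "moves" is text: rows parted by semicolons, each of 7 numbers parted by spaces: the turn, a rotation vector about the world's x, y, z in rad, then the shift along the world's x, y, z in m, then the closure, from 0 (fully open) to 1 (shut). In form: rx ry rz dx dy dz claw; .... A call has 1 to 20 rows; each row is the pose to reach, as a shift and turn from the pose measured when the call began; what a row does not reach only later rows make up. A row lasts 1/8 s, in which the tool goes at most 62.5 mm and 10.7 degrees, less where a joint would pass 70% of its speed; a pose out of reach is approached as far as the arm can. A call with a gripper value outside its range is refused whole. The fingers move at their own pace and stop on an object; "force" is the grip in N (left out, the last holds). Time passes only in rows, so rows that repeat a pose let the fingers close. It gives the time, the measured TCP pose, the force and the opening at its end, in the units of the state.
- r.read_state(): the state, without advancing time (a new reading comes with each control period).
- r.get_image(name): name is "scene" or "top"; returns a dict with "image" (480x640x3 uint8, blue, green, red), "fovy" (degrees; the focal length in pixels is half the picture's height over the tangent of half this angle, whatever the lens; pixels are square), "cx", "cy" (the principal point, pixels), "k1" (the pictures are not rectified: a ray, as slopes to the right and down, at radius r is drawn at 1 + k1 r^2 times it, then the intrinsics apply), "R" (3x3) and "t" (3): a world point X has camera coordinates R X + t. Camera axes: x right, y down, z forward; pixel columns grow to the right and rows downward; lengths in m; the calibration is good to about 2 mm. A picture is of the moment at which its call begins. There is no depth.
- r.hand_in(): hands the job in, once; it reports no verdict.
The state is a dict: "time_s": time; "q": joint angles; "qd": joint speeds; "joint_torque": joint torques, N m; "ee_pos": TCP position; "eef_rot": TCP orientation; "force": force on the tool from outside, world axes, zero at the start; "ft_torque": the same for the moment, N m; "grip_width": finger opening in m.
Only numpy, scipy, OpenCV 4.12 (cv2) and the standard library are available. Lean on these libraries where they do the work, as an engineer would, in place of code of your own. Each camera call takes 0.05 s, during which the arm holds its last target.

## Working session

There is one attempt and no reset: what is moved stays moved. The work goes in short steps, Python scripts to look and compute and a tool call to move; the robot and the scene stay as the last step left them, time stands still between calls to the robot, and variables do not carry over. Pictures are saved under pics/ and viewed, and the job is handed in when it is done.

Besides the shell and the picture viewer there is one more tool, called in YAML: its name, and indented under it one key for each argument. move_arm: Moves the arm, as the interface text tells. Its arguments: {"type":"object","properties":{"moves":{"type":"string"},"force":{"type":"number"}},"required":["moves"]}

```bash
ls; mkdir -p pics
python3 - <<'E'
from plant import r
import cv2
for n in("scene","top"):
    d=r.get_image(n); cv2.imwrite(f"pics/{n}0.png",d["image"])
    print(n,{k:(v if k!="image" else v.shape) for k,v in d.items()})
print(r.read_state()); print(r.grip_point_offset)
E
```

```text
pics
scene {'image': (480, 640, 3), 'fovy': 45.038788348194615, 'cx': 313.4686837863902, 'cy': 240.8351042771087, 'k1': -0.10450174178239108, 'R': array([[ 0.67702703, -0.73592668, -0.00680612],
       [-0.55943434, -0.50860727, -0.65448595],
       [ 0.47819203,  0.44691226, -0.75604353]]), 't': array([-0.49196276,  0.22980829,  1.01507421])}
top {'image': (480, 640, 3), 'fovy': 45.779529263070025, 'cx': 323.9603408948403, 'cy': 233.4292448258034, 'k1': -0.04494964082292861, 'R': array([[ 0.02103381, -0.9994639 , -0.0250895 ],
       [-0.98108015, -0.01580316, -0.19295593],
       [ 0.19245599,  0.02867341, -0.9808866 ]]), 't': array([-0.18905533,  0.51240495,  0.81858606])}
{'time_s': 0.1, 'q': array([-1.33222256,  0.41186018, -0.01271324,  1.59695277,  0.00559897,
        1.13430195, -0.08219495]), 'qd': array([-0.00024532, -0.00032517, -0.00058566, -0.00127802,  0.00157433,
        0.00228202, -0.00011425]), 'joint_torque': array([ 3.29966300e-03, -6.01825476e+01,  6.84621781e-01, -3.00085545e+01,
        1.41090323e-02,  6.39538033e-03, -5.49132494e-05]), 'ee_pos': array([0.18864102, 0.59538488, 0.23051517]), 'eef_rot': array([-0.41808426,  0.57091775,  0.41740572,  0.57011484]), 'force': array([-0.16241907,  0.13253342, -0.68560667]), 'ft_torque': array([-0.03037478,  0.00603885, -0.02396015]), 'grip_width': 0.08511928785019846}
0.0187
```

View pics/scene0.png

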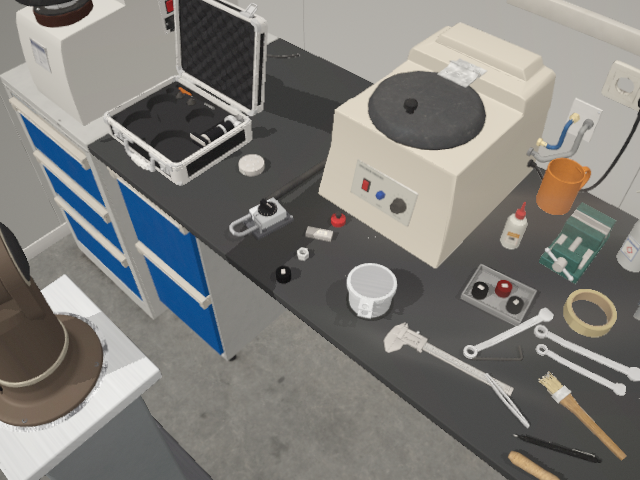

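View pics/top0.png

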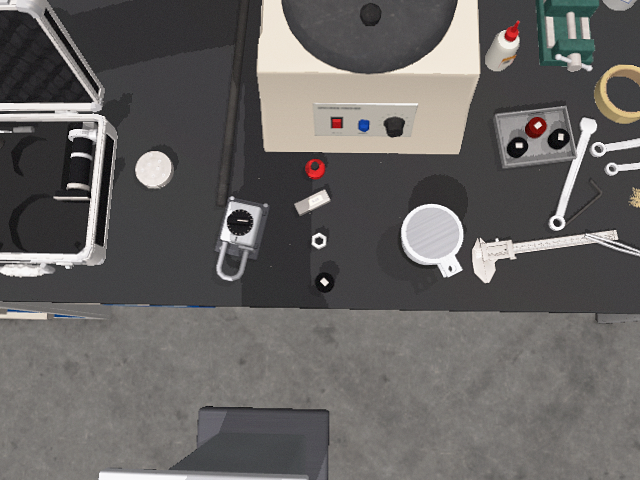

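```bash
cat > h.py <<'E'
import numpy as np, cv2
from plant import r
def K(d):
    f=240/np.tan(np.radians(d["fovy"]/2)); return f
def proj(d,X):
    X=np.atleast_2d(X); c=X@d["R"].T+d["t"]; s=c[:,:2]/c[:,2:]; r2=(s**2).sum(1,keepdims=True)
    return s*(1+d["k1"]*r2)*K(d)+[d["cx"],d["cy"]]
def ray(d,px):
    p=(np.array(px,float)-[d["cx"],d["cy"]])/K(d); s=p.copy()
    for _ in range(20): s=p/(1+d["k1"]*(s@s))
    v=d["R"].T@np.array([s[0],s[1],1]); return -d["R"].T@d["t"],v/np.linalg.norm(v)
def onz(d,px,z):
    o,v=ray(d,px); return o+v*(z-o[2])/v[2]
def two(d1,p1,d2,p2):
    o1,v1=ray(d1,p1);o2,v2=ray(d2,p2)
    A=np.stack([v1,-v2],1); s=np.linalg.lstsq(A,o2-o1,rcond=None)[0]
    a=o1+s[0]*v1;b=o2+s[1]*v2; return (a+b)/2,np.linalg.norm(a-b)
def crop(n,name,x0,y0,w,h,s,d=None):
    d=d or r.get_image(n); im=d["image"][y0:y0+h,x0:x0+w]
    cv2.imwrite(f"pics/{name}.png",cv2.resize(im,None,fx=s,fy=s,interpolation=cv2.INTER_CUBIC)); return d
E
python3 - <<'E'
from h import *
d=crop("top","padT",200,180,80,110,5); 
crop("top","tubT",385,190,90,100,5,d)
d2=crop("scene","padS",215,180,100,75,6)
crop("scene","tubS",330,250,80,80,6,d2)
for p in [(240,222),(240,240),(230,278),(432,235),(452,267),(319,240),(312,202),(325,282),(316,168)]: print(p,onz(d,p,0.04).round(3))
E
```

```text
(240, 222) [ 0.533 -0.049  0.04 ]
(240, 240) [ 0.505 -0.05   0.04 ]
(230, 278) [ 0.446 -0.038  0.04 ]
(432, 235) [ 0.518 -0.345  0.04 ]
(452, 267) [ 0.469 -0.374  0.04 ]
(319, 240) [ 0.507 -0.172  0.04 ]
(312, 202) [ 0.567 -0.16   0.04 ]
(325, 282) [ 0.442 -0.182  0.04 ]
(316, 168) [ 0.622 -0.165  0.04 ]
```

View pics/padT.png

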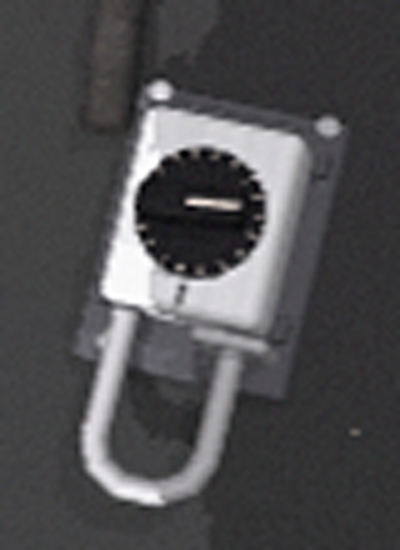

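View pics/tubT.png

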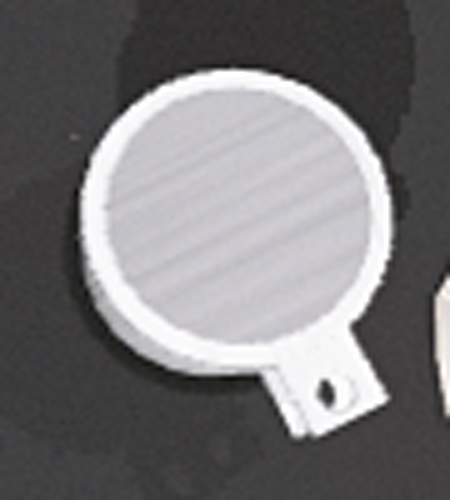

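View pics/padS.png

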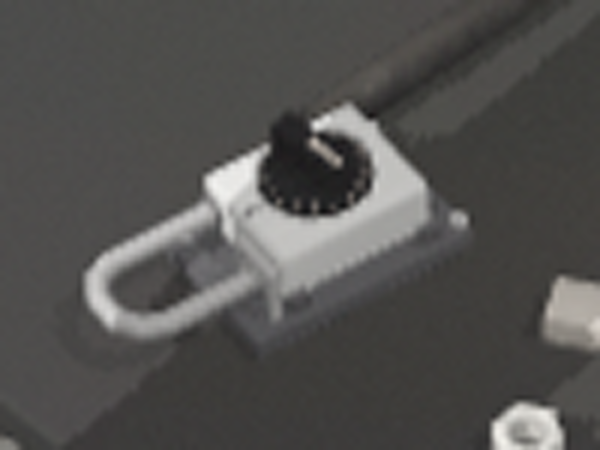

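View pics/tubS.png

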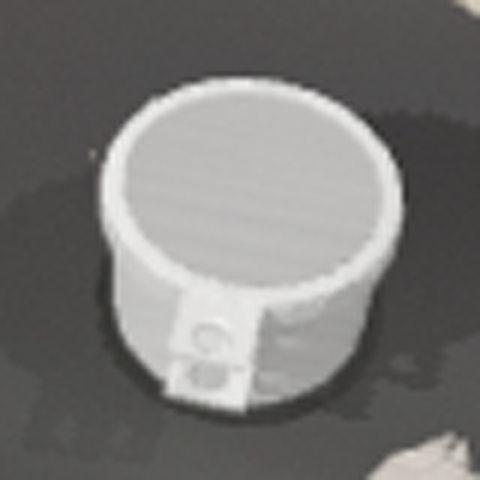

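Run:
```python
from h import *
d=r.get_image("top"); g=cv2.cvtColor(d["image"],cv2.COLOR_BGR2GRAY)
# lid gray disc
x0,y0=385,190; c=g[y0:y0+100,x0:x0+90]
m=(c>120).astype(np.uint8)
cs,_=cv2.findContours(m,cv2.RETR_EXTERNAL,cv2.CHAIN_APPROX_NONE); k=max(cs,key=cv2.contourArea)
e=cv2.minEnclosingCircle(k);print("lid blob",e,cv2.boundingRect(k))
# inner face
m=((c>120)&(c<225)).astype(np.uint8); m=cv2.erode(m,np.ones((3,3)))
n,l,s,ce=cv2.connectedComponentsWithStats(m); i=1+s[1:,4].argmax(); print(s[i],ce[i]+[x0,y0])
k,_=cv2.findContours((l==i).astype(np.uint8),0,1); print("ell",cv2.fitEllipse(k[0]))
cen=ce[i]+[x0,y0]; print("lid c",onz(d,cen,.064))
for p in [(325/5,392/5),(335/5,392/5)]: print("hasp",onz(d,np.array(p)+[x0,y0],.07))
# padlock
x0,y0=200,180; c=g[y0:y0+110,x0:x0+80]
m=(c>150).astype(np.uint8); m=cv2.morphologyEx(m,cv2.MORPH_CLOSE,cv2.getStructuringElement(2,(9,9)));m=cv2.morphologyEx(m,cv2.MORPH_OPEN,np.ones((9,9)))
n,l,s,ce=cv2.connectedComponentsWithStats(m); i=1+s[1:,4].argmax()
k,_=cv2.findContours((l==i).astype(np.uint8),0,1); b=cv2.minAreaRect(k[0]); bp=cv2.boxPoints(b)+[x0,y0]
W=[onz(d,p,.034) for p in bp]; print("rect",bp,np.round(W,4), [np.linalg.norm(W[j]-W[j-1]).round(4) for j in range(4)], np.mean(W,0))
# dial disc
m=(c<70).astype(np.uint8)&(cv2.morphologyEx((c>150).astype(np.uint8),cv2.MORPH_CLOSE,cv2.getStructuringElement(2,(25,25))))
n,l,s,ce=cv2.connectedComponentsWithStats(m); print(s,(ce+[x0,y0]))
print(c[30:56,26:54])
```

```text
lid blob ((51.5, 50.0), 38.900611877441406) (16, 14, 63, 74)
[  22   19   51   49 1942] [432.17713697 232.70185376]
ell ((47.17658996582031, 42.70792007446289), (47.64959716796875, 50.08694076538086), 107.8101806640625)
lid c [ 0.51629948 -0.3411883   0.064     ]
hasp [ 0.4623328 -0.3654082  0.07     ]
hasp [ 0.46238077 -0.36832704  0.07      ]
rect [[236. 235.]
 [251. 235.]
 [251. 249.]
 [236. 249.]] [[ 0.5138 -0.0424  0.034 ]
 [ 0.5142 -0.0658  0.034 ]
 [ 0.4921 -0.0668  0.034 ]
 [ 0.4917 -0.0435  0.034 ]] [np.float64(0.0221), np.float64(0.0234), np.float64(0.0221), np.float64(0.0233)] [ 0.50296192 -0.05461088  0.034     ]
[[   0    0   80  110 7978]
 [  30   20    1    1    1]
 [  59   26    2    1    2]
 [  27   30   26   25  460]
 [  21   60    1    1    1]
 [  27   63    3    5   10]
 [  39   70    2    2    3]
 [  22   71   21   24  327]
 [  25  100    6    6   18]] [[239.8959639  233.9102532 ]
 [230.         200.        ]
 [259.5        206.        ]
 [239.22391304 222.11521739]
 [221.         240.        ]
 [228.1        245.3       ]
 [239.33333333 250.33333333]
 [231.16513
[... 2390 characters left out ...]
248 252 237 113  29  26  35  31  30  36  32  34  32  31  33  33  34  27
   35  32  28  97  99  52 165 223 217 206]
 [247 249 251 225 119  28  60  64  32  28  33  30  37  34  31  33  31  36
   33  29  27  56  74 127 194 216 213 198]
 [247 248 250 253 212  95  61  27  30  44  48  25  33  38  35  33  33  60
   67  33  29  46 124 195 217 217 212 196]
 [248 248 249 249 225 171 114  32  25 130 144  28  25  63  66  28  29  24
   96 100  93 179 221 218 214 216 209 191]
 [247 248 249 241 196 180 173 119  72  78  63  28  27  88 100  32  32  32
   83 181 225 219 212 210 211 216 205 179]
 [248 248 249 242 207 213 207 191 192 178 135  95  78  77  95 112 110 141
  197 219 219 215 209 210 211 210 198 176]]
```

Run:
```python
from h import *
d=r.get_image("top"); d2=r.get_image("scene"); g=cv2.cvtColor(d["image"],cv2.COLOR_BGR2GRAY).astype(float)
print("cams",-d["R"].T@d["t"],-d2["R"].T@d2["t"])
L=[];R=[]
for y in range(247,268):
    row=np.clip(g[y]-90,0,None)
    for lo,hi,A in((214,228,L),(236,252,R)):
        w=row[lo:hi]
        if w.sum()>0: A.append((( w*np.arange(lo,hi)).sum()/w.sum(),y))
L=np.array(L);R=np.array(R);R=R[(R[:,1]>=254)];R=R[:9]
dirs=[]
for A in(L,R):
    P=np.array([onz(d,p,.022) for p in A])[:,:2]; vx,vy,a,b=cv2.fitLine(P.astype(np.float32),cv2.DIST_HUBER,0,.001,.001).ravel()
    v=np.array([vx,vy]); v*=-np.sign(v[0]); dirs.append((v,np.array([a,b]))); print(np.degrees(np.arctan2(-v[1],-v[0])),a,b)
v=(dirs[0][0]+dirs[1][0]);v/=np.linalg.norm(v);n=np.array([-v[1],v[0]])
print("yaw",np.degrees(np.arctan2(-v[1],-v[0])),"spacing (36)",n@(dirs[0][1]-dirs[1][1]))
mid=(dirs[0][1]+dirs[1][1])/2
# dial circle
m=(g[205:242,222:260]<120).astype(np.uint8)
n_,l,s,ce=cv2.connectedComponentsWithStats(m); i=l[17,18]; k,_=cv2.findContours((l==i).astype(np.uint8),0,1)
e=cv2.fitEllipse(cv2.convexHull(k[0])); print(e); c=np.array(e[0])+[222,205]; C=onz(d,c,.037); print("dial",c,C)
print("lat offset",n@(C[:2]-mid))
# bow end along axis: 66+25=91 from centre
for t in(0.066,.091): print(t,C[:2]+v*t, proj(d,[*(C[:2]+v*t),.022]))
# pointer line at z .052
a=onz(d,(237.2,220.2),.052);b=onz(d,(247,221),.052); dd=b-a; print("pointer",a,b,np.linalg.norm(dd),"dial angle",(np.arctan2(dd[1],dd[0])-np.arctan2(v[1],v[0]))%6.283)
```

```text
cams [ 0.34914509 -0.20432802  0.89706837] [-0.02376566 -0.69881546  0.91449822]
-10.972801 0.4803094 -0.017475832
-9.285482 0.47968814 -0.054427948
yaw -10.129141 spacing (36) -0.036485434
((17.416580200195312, 17.163827896118164), (25.680007934570312, 26.500099182128906), 49.17698669433594)
dial [239.4165802 222.1638279] [ 0.53363809 -0.04722836  0.037     ]
lat offset 0.001667307582729719
0.066 [ 0.46866677 -0.03562111] [[231.61947    264.76943997]]
0.091 [ 0.44405643 -0.03122443] [[227.99914785 280.42403217]]
pointer [ 0.53344092 -0.04640143  0.052     ] [ 0.5324185  -0.06153951  0.052     ] 0.015172572806275084 dial angle 1.6799605325484803
```

Run:
```python
from h import *
from scipy.spatial.transform import Rotation as Q
s=r.read_state(); M=Q.from_quat(s["eef_rot"]).as_matrix(); print(M.round(3))
```

```text
[[-0.    -0.953  0.302]
 [-0.     0.302  0.953]
 [-1.    -0.    -0.   ]]
```

move_arm:
  moves: "0 0 -0.1 0.02 -0.05 0.01 1;0 0 -0.2 0.06 -0.1 0.02 1;0 0 -0.3 0.09 -0.16 0.03 1;0 0 -0.4 0.12 -0.22 0.03 1;0 0 -0.5 0.14 -0.28 0.03 1;0 0 -0.6 0.16 -0.34 0.03 1;0 0 -0.7 0.18 -0.4 0.03 1;0 0 -0.8 0.2 -0.45 0.03 1;0 0 -0.9 0.21 -0.5 0.03 1;0 0 -1.0 0.23 -0.56 0.03 1;0 0 -1.1 0.25 -0.62 0.03 1;0 0 -1.2 0.27 -0.68 0.03 1;0 0 -1.33 0.29 -0.74 0.02 1;0 0 -1.33 0.30 -0.80 0.0 1;0 0 -1.33 0.315 -0.86 -0.02 1;0 0 -1.33 0.322 -0.91 -0.04 1;0 0 -1.33 0.327 -0.936 -0.06 1;0 0 -1.33 0.327 -0.936 -0.1 1;0 0 -1.33 0.327 -0.936 -0.12 1;0 0 -1.33 0.327 -0.936 -0.12 1"

```text
time_s: 2.85
ee_pos: [0.5152, -0.3393, 0.11]
eef_rot: [0.024, 0.708, -0.023, 0.706]
force: [-0.6, -0.0, 0.3]
grip_width: -0.0001
```

Run:
```python
from h import *
d=crop("top","a",380,160,160,120,5)
d2=crop("scene","b",290,180,160,150,5)
print(r.read_state()["q"].round(3), proj(d,r.read_state()["ee_pos"]),proj(d2,r.read_state()["ee_pos"]))
```

```text
[ 0.037  0.6    0.673  1.766 -0.453  0.935  0.834] [[437.04840535 225.92923627]] [[373.99220827 263.66320756]]
```

View pics/a.png

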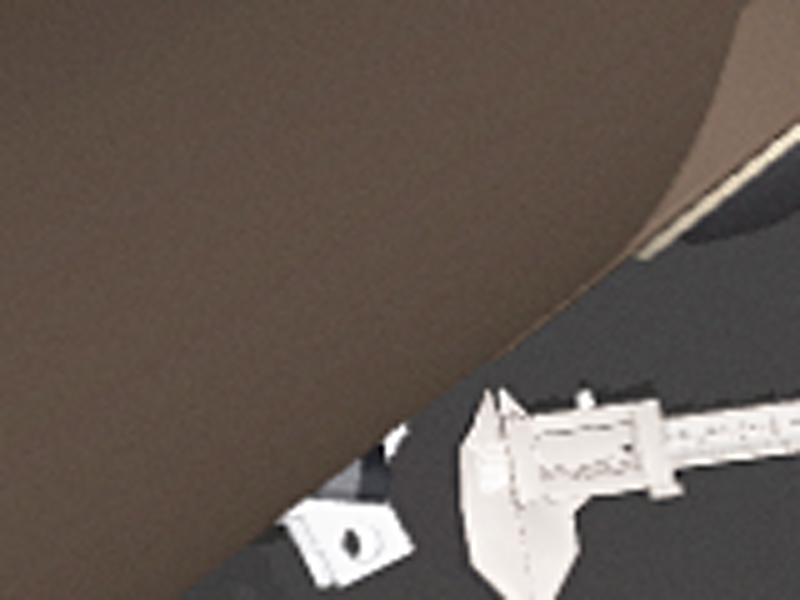

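View pics/b.png

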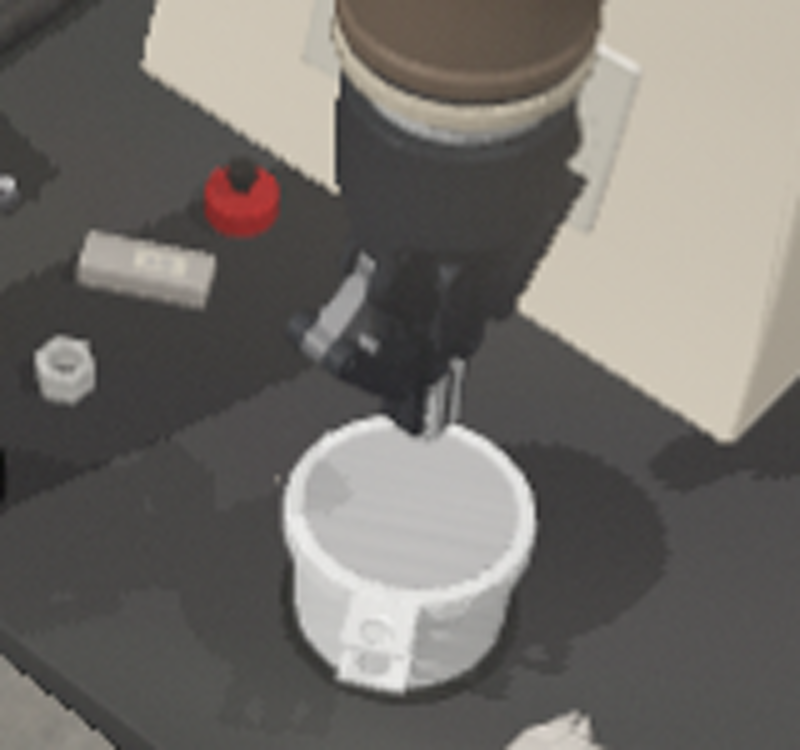

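move_arm:
  moves: "0 0 0 0.001 -0.002 -0.02 1;0 0 0 0.001 -0.002 -0.035 1;0 0 0 0.001 -0.002 -0.042 1;0 0 0 0.001 -0.002 -0.045 1;0 0 0 0.001 -0.002 -0.048 1;0 0 0 0.001 -0.002 -0.050 1;0 0 0 0.001 -0.002 -0.052 1;0 0 0 0.001 -0.002 -0.052 1"

```text
time_s: 3.95
ee_pos: [0.5176, -0.3424, 0.0608]
eef_rot: [0.023, 0.706, -0.023, 0.707]
force: [-1.0, 1.5, 4.3]
grip_width: -0.0001
```

move_arm:
  moves: "0 0 0 -0.001 0.001 -0.003 1;0 0 0 -0.001 0.001 -0.005 1;0 0 0 -0.001 0.001 -0.007 1;0 0 0 -0.001 0.001 -0.009 1;0 0 0 -0.001 0.001 -0.009 1"

```text
time_s: 4.58
ee_pos: [0.5172, -0.3426, 0.0537]
eef_rot: [0.023, 0.705, -0.024, 0.708]
force: [-3.2, 1.1, 14.2]
grip_width: -0.0
```

move_arm:
  moves: "0 0 0 -0.001 0.001 -0.005 1;0 0 0 -0.001 0.001 -0.008 1;0 0 0 -0.001 0.001 -0.010 1;0 0 0 -0.001 0.001 -0.010 1"

```text
time_s: 5.08
ee_pos: [0.5175, -0.3427, 0.0528]
eef_rot: [0.024, 0.703, -0.023, 0.711]
force: [-22.4, 18.6, 82.4]
grip_width: 0.0001
```

move_arm:
  moves: "0 0 0 0 0 0.005 1;0 0 0 0 0 0.02 1;0 0 0 0 0 0.06 1;0 0 0 0 0 0.1 1;0 0 0 0 0.05 0.12 0.6;0 0 0 0.005 0.11 0.12 0.5;0 0 0 0.01 0.17 0.12 0.5;0 0 0 0.015 0.23 0.12 0.5;0 0 0 0.016 0.27 0.12 0.5;0 0 0 0.016 0.296 0.12 0.5;0 0 0 0.016 0.296 0.10 0.5;0 0 0 0.016 0.296 0.10 0.5"

```text
time_s: 6.58
ee_pos: [0.5325, -0.0462, 0.1517]
eef_rot: [0.023, 0.704, -0.023, 0.71]
force: [-0.2, -0.3, 0.6]
grip_width: 0.0427
```

```bash
cat > tilt.py <<'E'
from h import *
from scipy.spatial.transform import Rotation as Q
def corr(az_deg,s=None):
    "rotation vector (world) to bring tool to pointing down, jaws at azimuth"
    s=s or r.read_state(); a=np.radians(az_deg); z=np.array([np.cos(a),np.sin(a),0]); x=np.array([0,0,-1.]); y=np.cross(z,x)
    T=np.stack([x,y,z],1); M=Q.from_quat(s["eef_rot"])
    return (Q.from_matrix(T)*M.inv()).as_rotvec(), s
E
python3 - <<'E'
from tilt import *
d=crop("top","c",380,160,160,120,5)
d2=crop("scene","d",230,160,160,170,4)
v,s=corr(-3.8); print(v.round(4),s["ee_pos"],s["grip_width"],s["q"].round(3),s["force"])
crop("scene","tubS2",330,250,80,80,6,d2)
g=cv2.cvtColor(d["image"],cv2.COLOR_BGR2GRAY); x0,y0=385,190; c=g[y0:y0+100,x0:x0+90]
m=((c>120)&(c<225)).astype(np.uint8); m=cv2.erode(m,np.ones((3,3)))
n,l,st,ce=cv2.connectedComponentsWithStats(m); i=1+st[1:,4].argmax(); cen=ce[i]+[x0,y0]; print(st[i],onz(d,cen,.0546))
E
```

```text
[0.0004 0.0106 0.0013] [ 0.53342706 -0.04727459  0.15302614] 0.042789340344969236 [-0.56   0.403  0.72   1.945 -0.336  0.904  0.262] [ 0.36247847  0.74336214 -0.10954854]
[  22   20   50   49 1898] [ 0.51626854 -0.34157067  0.0546    ]
```

View pics/d.png

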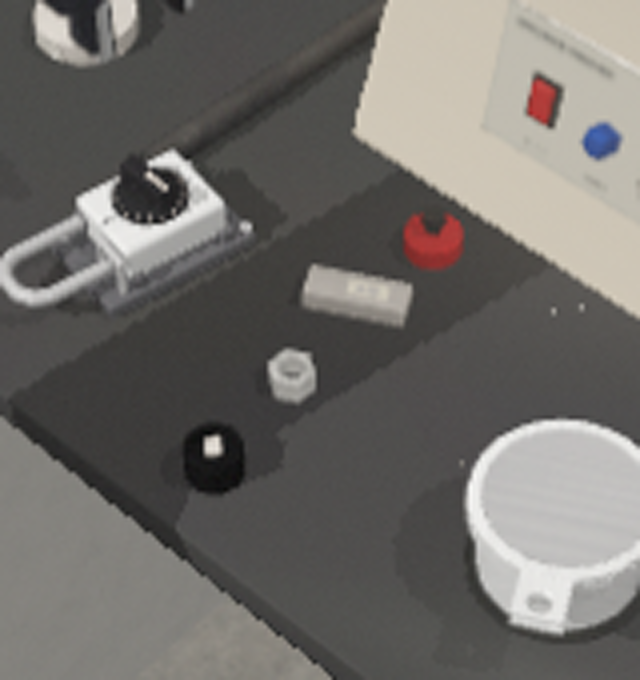

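View pics/tubS2.png

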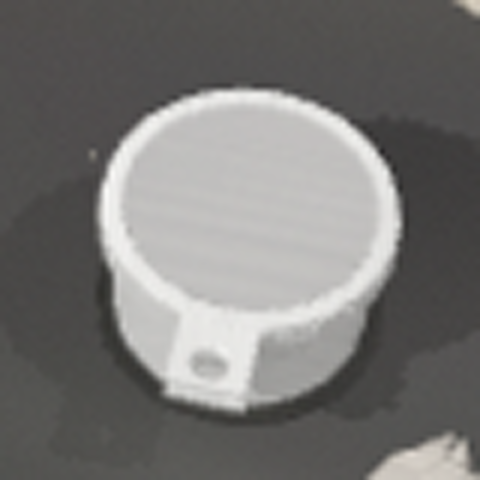

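View pics/c.png

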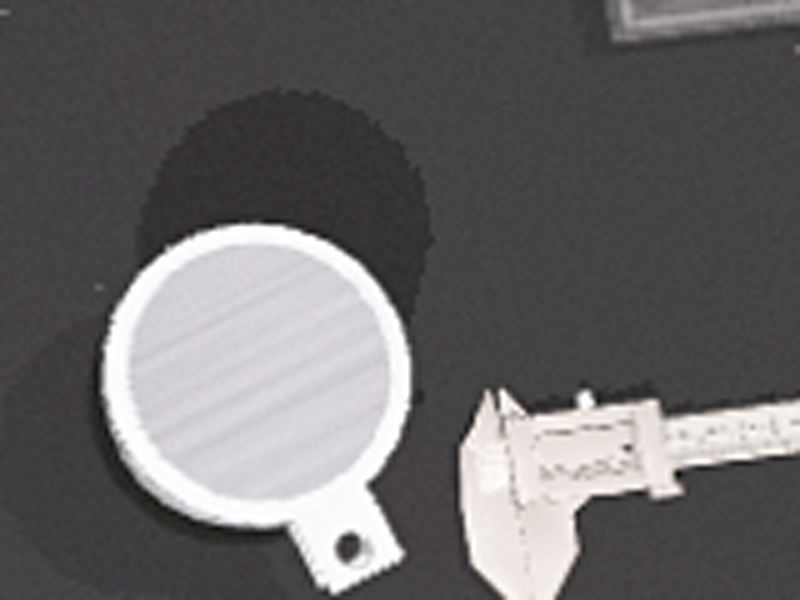

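Run:
```python
from h import *
d=r.get_image("scene"); 
for c in [(.5335,-.0472,.038),(.5335,-.0472,.052)]: print(proj(d,c))
g=cv2.cvtColor(d["image"],cv2.COLOR_BGR2GRAY)
m=(g[190:230,245:290]<75).astype(np.uint8)
n,l,s,ce=cv2.connectedComponentsWithStats(m); print(s,ce+[245,190])
im=d["image"][150:245,215:310]; im=cv2.resize(im,None,fx=6,fy=6,interpolation=cv2.INTER_CUBIC)
for dx,dy in((0,0),):
  for X in ([.5335,-.0472,.038],):
    th=np.linspace(0,2*np.pi,60); P=proj(d,np.c_[X[0]+.021*np.cos(th),X[1]+.021*np.sin(th),np.full(60,.038)])
    for p in (P-[215,150])*6+3: cv2.circle(im,tuple(int(v) for v in p),1,(0,0,255),-1)
a=np.radians(-93.8); u=np.array([np.cos(a),np.sin(a)]);w=np.array([-u[1],u[0]])
B=[[*(np.array([.5335,-.0472])+i*.017*u+j*.0055*w),.052] for i,j in((1,1),(1,-1),(-1,-1),(-1,1))]
cv2.polylines(im,[((proj(d,B)-[215,150])*6+3).astype(int)],True,(0,255,0),1)
cv2.imwrite("pics/ov.png",im)
```

```text
[[267.8397573 207.8950479]]
[[267.40032779 203.23131694]]
[[   0    0   45   40 1338]
 [   3    0    1    1    1]
 [  29    1    1    1    1]
 [  31    0    1    1    1]
 [  28    0   17   24  178]
 [  25    3    2    2    2]
 [  14    5   18   21  212]
 [  42   24    1    1    1]
 [  42   29    1    1    1]
 [   6   30    1    1    1]
 [   0   33    3    7   11]
 [  30   32   15    8   53]] [[264.36248132 210.47982063]
 [248.         190.        ]
 [274.         191.        ]
 [276.         190.        ]
 [283.46067416 199.12921348]
 [270.5        193.5       ]
 [266.48113208 207.18867925]
 [287.         214.        ]
 [287.         219.        ]
 [251.         220.        ]
 [245.45454545 226.45454545]
 [284.32075472 226.54716981]]
```

View pics/ov.png

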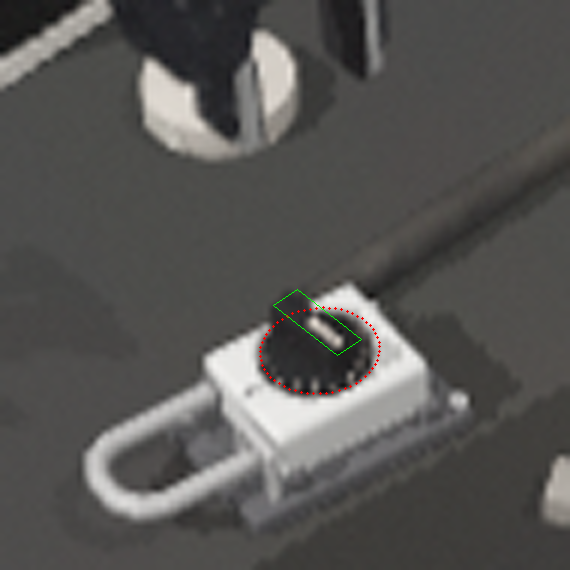

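move_arm:
  moves: "0 0.01 0 0 0 -0.05 0.6;0 0.01 0 0 0 -0.09 0.6;0 0.01 0 0 0 -0.105 0.6;0 0.01 0 0 0 -0.112 0.6;0 0.01 0 0 0 -0.112 0.6;0 0.01 0 0 0 -0.112 0.6;0 0.01 0 0 0 -0.112 1;0 0.01 0 0 0 -0.112 1;0 0.01 0 0 0 -0.112 1;0 0.01 0 0 0 -0.112 1;0 0.01 0 0 0 -0.112 1;0 0.01 0 0 0 -0.112 1"
  force: 40

```text
time_s: 8.22
ee_pos: [0.5339, -0.0473, 0.0421]
eef_rot: [0.024, 0.706, -0.024, 0.707]
force: [-2.3, 0.5, 7.6]
grip_width: 0.0097
```

Run:
```python
from tilt import *
v,s=corr(-3.8); print(v.round(4),s["ee_pos"],s["grip_width"],s["q"].round(3),s["force"],s["ft_torque"])
crop("scene","e",215,150,95,95,6)
```

```text
[-0.0004  0.002   0.0014] [ 0.53388552 -0.04728481  0.04210788] 0.009669710280028925 [-0.45   0.572  0.597  2.013 -0.493  0.699  0.39 ] [-2.32929204  0.48639659  7.55101621] [ 0.10618915  0.46394479 -0.03646045]
```

View pics/e.png

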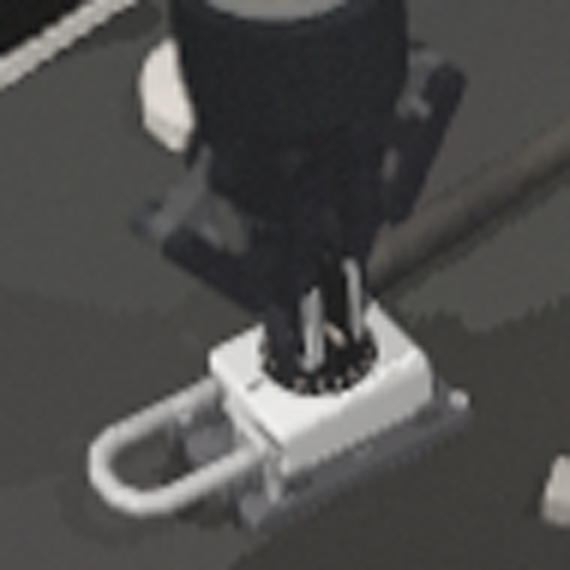

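move_arm:
  moves: "0 0 -0.08 0 0 0.001 1;0 0 -0.2 0 0 0.001 1;0 0 -0.34 0 0 0.001 1;0 0 -0.48 0 0 0.001 1;0 0 -0.62 0 0 0.001 1;0 0 -0.76 0 0 0.001 1;0 0 -0.9 0 0 0.001 1;0 0 -1.04 0 0 0.001 1;0 0 -1.18 0 0 0.001 1;0 0 -1.32 0 0 0.001 1;0 0 -1.46 0 0 0.001 1;0 0 -1.6 0 0 0.001 1;0 0 -1.68 0 0 0.001 1;0 0 -1.68 0 0 0.001 1;0 0 -1.68 0 0 0.001 1"

```text
time_s: 10.15
ee_pos: [0.533, -0.0468, 0.0428]
eef_rot: [-0.541, -0.454, 0.542, -0.454]
force: [-3.3, 0.9, -3.3]
grip_width: 0.0098
```

Run:
```python
from tilt import *
v,s=corr(-100); print(v.round(4),s["ee_pos"],s["grip_width"],s["q"].round(3),s["force"],s["ft_torque"])
crop("scene","f",215,150,95,95,6)
```

```text
[ 0.0012 -0.0017  0.0003] [ 0.53296528 -0.04675528  0.04275339] 0.009814310937838765 [-0.72   0.758  1.027  2.027 -0.868  0.877 -0.942] [-3.29501897  0.8733234  -3.27240795] [ 0.27340422  0.85154845 -0.03316223]
```

View pics/f.png

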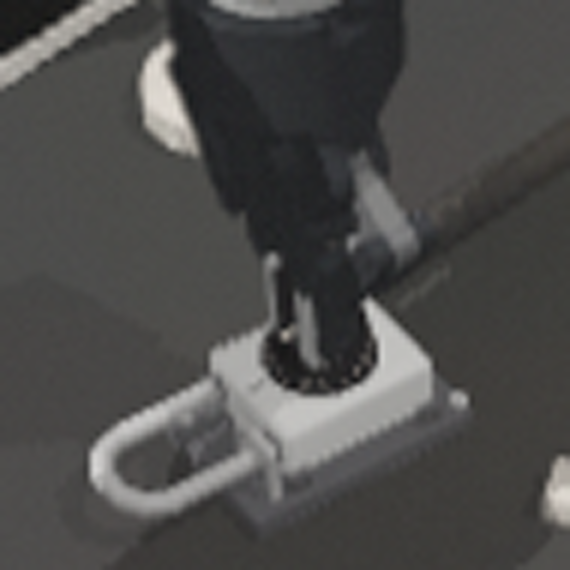

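move_arm:
  moves: "0 0 0 0 0 0 0.5;0 0 0 0 0 0 0.5;0 0 0 0 0 0 0.5;0 0 0 0 0 0.02 0.5;0 0 0 0 0 0.06 0.2;0 0 0 -0.03 0 0.1 0.2;0 0 0 -0.065 0.012 0.1 0.2;0 0 0 -0.065 0.012 0.1 0.2"

```text
time_s: 11.2
ee_pos: [0.4663, -0.0338, 0.1437]
eef_rot: [-0.542, -0.455, 0.542, -0.453]
force: [0.8, 1.3, 0.3]
grip_width: 0.0683
```

Run:
```python
from tilt import *
v,s=corr(-100); print(v.round(4),s["ee_pos"],s["grip_width"],s["q"].round(3),s["force"])
d=crop("scene","g",215,150,95,95,6)
crop("top","g2",200,180,80,110,5)
```

```text
[-0.0019 -0.0017  0.0008] [ 0.46629095 -0.03382524  0.14370693] 0.068276519343938 [-0.981  0.549  1.294  2.113 -0.653  0.976 -1.071] [0.78490543 1.29707924 0.29538116]
```

View pics/g.png

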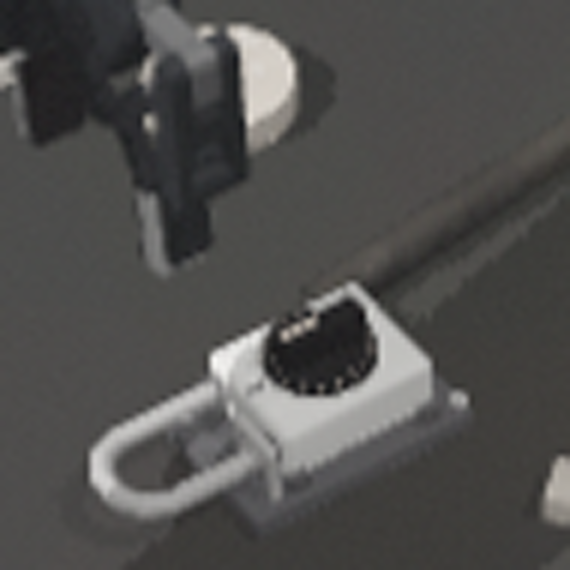

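View pics/g2.png

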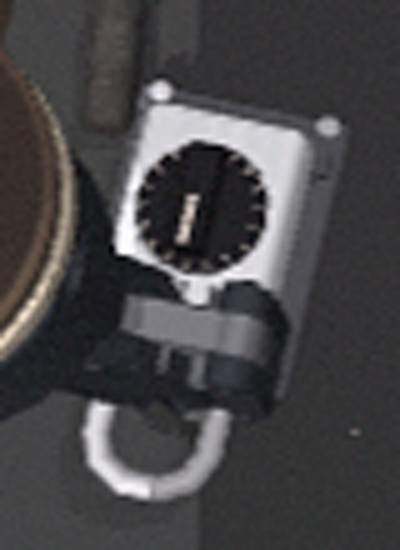

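Run:
```python
from h import *
d=r.get_image("top"); g=cv2.cvtColor(d["image"],cv2.COLOR_BGR2GRAY).astype(float)
c=g[218:231,232:245]; print(c.astype(int))
ys,xs=np.nonzero(c>110)
P=np.array([onz(d,(x+232,y+218),.052)[:2] for x,y in zip(xs,ys)]).astype(np.float32)
vx,vy,a,b=cv2.fitLine(P,cv2.DIST_L2,0,.001,.001).ravel(); print(np.degrees(np.arctan2(vy,vx)),a,b)
m=(g[205:242,222:260]<120).astype(np.uint8)
n_,l,s,ce=cv2.connectedComponentsWithStats(m); i=l[17,22]; k,_=cv2.findContours((l==i).astype(np.uint8),0,1)
h=cv2.convexHull(k[0]); e=cv2.fitEllipse(h); print(e,onz(d,np.array(e[0])+[222,205],.038))
```

```text
[[ 28  25  23  28  25  41  48  43  34  23  22  25  31]
 [ 31  27  26  18  20 131 192 144  28  34  18  23  23]
 [ 32  31  25  27  27 130 155  77  27  29  19  28  29]
 [ 29  30  27  27  56 173 189  56  25  24  15  27  33]
 [ 34  31  29  23  60 173 181  25  27  20  19  24  32]
 [ 27  29  27  23 128 186 138  29  28  22  30  32  32]
 [ 33  26  26  26 130 159  78  30  28  15  23  29  31]
 [ 31  24  25  55 173 191  58  27  26  11  29  32  35]
 [ 27  29  25  61 173 184  22  29  21  17  31  34  34]
 [ 26  32  27 129 186 141  25  32  26  24  29  34  34]
 [ 27  25  23  92 122  81  31  28  16  24  33  34  32]
 [ 23  31  21  16  18  19  24  26  17  30  39  35  35]
 [ 26  58  58  19  15  11  18   9  24  23  34  28  45]]
-10.580357 0.52870446 -0.04626572
((12.365468978881836, 20.82201385498047), (38.226097106933594, 58.773006439208984), 112.40963745117188) [ 0.52749448 -0.03981079  0.038     ]
```

move_arm:
  moves: "0 0 0 0.002 -0.001 -0.05 0.2;0 0 0 0.002 -0.001 -0.1 0.2;0 0 0 0.002 -0.001 -0.125 0.2;0 0 0 0.002 -0.001 -0.136 0.2;0 0 0 0.002 -0.001 -0.136 0.2;0 0 0 0.002 -0.001 -0.136 1;0 0 0 0.002 -0.001 -0.136 1;0 0 0 0.002 -0.001 -0.136 1;0 0 0 0.002 -0.001 -0.136 1;0 0 0 0.002 -0.001 -0.136 1"
  force: 40

```text
time_s: 12.6
ee_pos: [0.4717, -0.0357, 0.0081]
eef_rot: [0.542, 0.454, -0.541, 0.455]
force: [-0.0, 0.0, 6.8]
grip_width: 0.0425
```

Run:
```python
from tilt import *
v,s=corr(-100); print(v.round(4),s["ee_pos"],s["grip_width"],s["q"].round(3),s["force"])
d=crop("scene","i",205,150,95,95,6)
```

```text
[ 0.0008  0.0015 -0.0001] [ 0.47169904 -0.0356767   0.00814573] 0.04246306583136684 [-0.732  0.717  0.955  2.189 -0.938  0.727 -0.866] [-1.99211833e-03  2.39721365e-02  6.80646158e+00]
```

View pics/i.png

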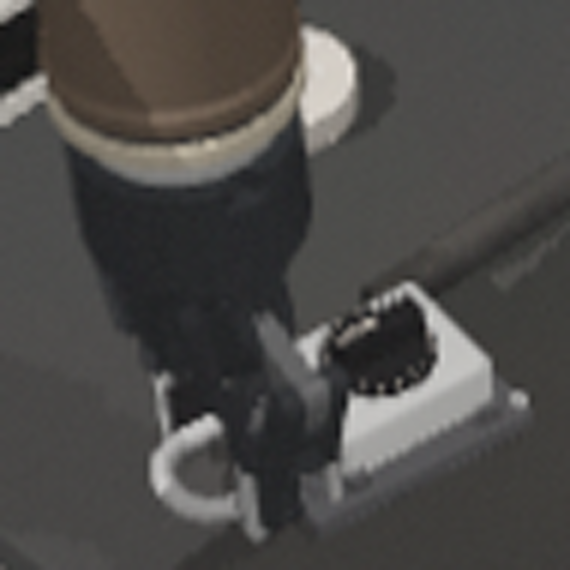

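move_arm:
  moves: "0 0 0 -0.004 0.0007 0 1;0 0 0 -0.008 0.0014 0 1;0 0 0 -0.012 0.002 0 1;0 0 0 -0.016 0.003 0 1;0 0 0 -0.020 0.0035 0 1;0 0 0 -0.023 0.004 0 1;0 0 0 -0.025 0.0044 0 1;0 0 0 -0.025 0.0044 0 1"

```text
time_s: 13.65
ee_pos: [0.4467, -0.0311, 0.0081]
eef_rot: [0.542, 0.454, -0.541, 0.455]
force: [3.0, 1.1, 2.6]
grip_width: 0.0424
```

Run:
```python
from tilt import *
v,s=corr(-100); print(v.round(4),s["ee_pos"],s["grip_width"],s["q"].round(3),s["force"])
d=crop("scene","j",205,150,95,95,6)
```

```text
[ 0.0006  0.0015 -0.0002] [ 0.44670699 -0.03113169  0.00814857] 0.04238082545126976 [-0.755  0.686  0.956  2.247 -0.945  0.692 -0.853] [3.03165423 1.12469005 2.63828816]
```

View pics/j.png

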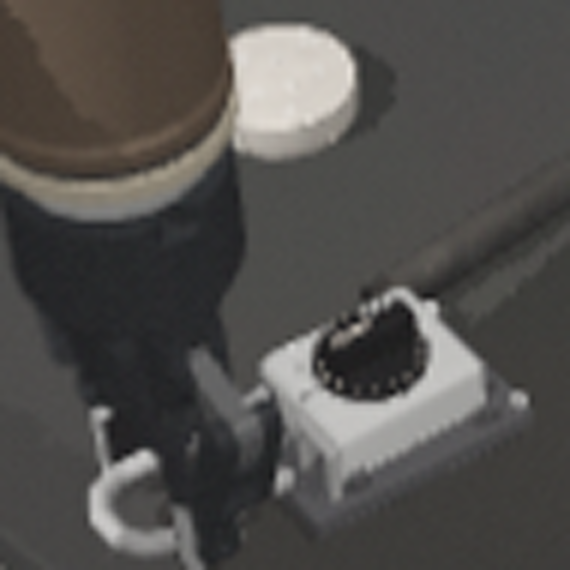

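move_arm:
  moves: "0 0 0 -0.002 0.0003 0 1;0 0 0 -0.004 0.0007 0 1;0 0 0 -0.005 0.0009 0 1;0 0 0 -0.005 0.0009 0 1"

```text
time_s: 14.2
ee_pos: [0.4465, -0.0312, 0.009]
eef_rot: [0.543, 0.452, -0.54, 0.458]
force: [15.7, -1.6, -4.8]
grip_width: 0.0422
```

move_arm:
  moves: "0 0 0 0 0 0 0.2;0 0 0 0 0 0 0.2;0 0 0 0 0 0 0.2;0 0 0 0 0 0.03 0.2;0 0 0 0 0 0.08 0.1;0 0 0 0 0 0.13 0;0 0 0 0 0 0.13 0;0 0 0 0 0 0.13 0"

```text
time_s: 15.2
ee_pos: [0.4458, -0.0305, 0.1384]
eef_rot: [0.543, 0.452, -0.54, 0.457]
force: [0.7, 0.2, -0.4]
grip_width: 0.0853
```

Run:
```python
from tilt import *
v,s=corr(-100); print(v.round(4),s["ee_pos"],s["grip_width"],s["q"].round(3),s["force"])
d2=crop("scene","k",205,150,95,95,6)
d=crop("top","k2",200,180,80,120,5)
```

```text
[ 0.0027  0.0083 -0.0012] [ 0.44576411 -0.03053713  0.13838061] 0.08533110473702812 [-1.028  0.505  1.307  2.171 -0.626  0.92  -1.093] [ 0.65605688  0.15482266 -0.4482152 ]
```

View pics/k.png

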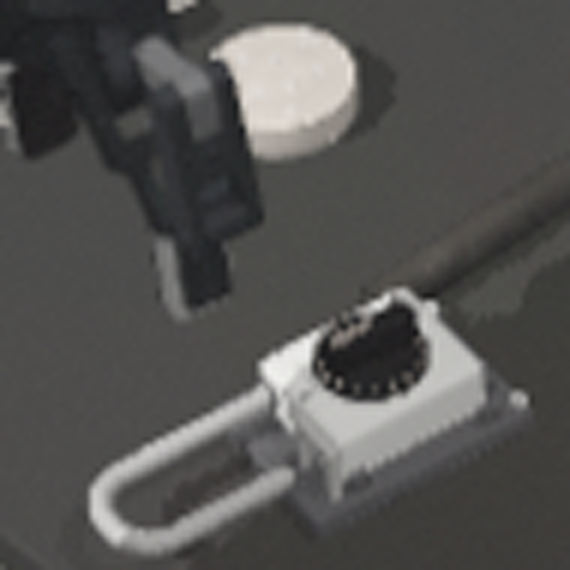

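View pics/k2.png

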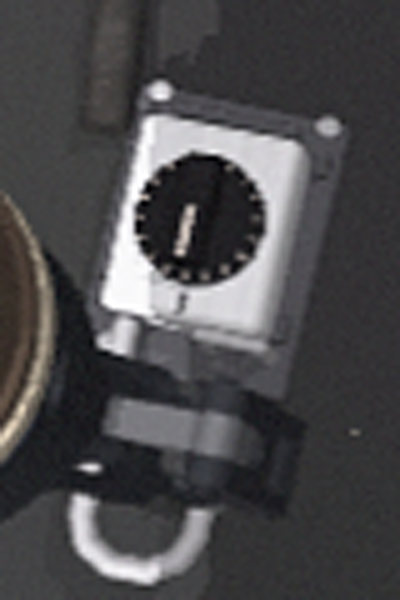

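move_arm:
  moves: "0.003 0.008 -0.001 0.04 -0.008 0 0;0.003 0.008 -0.001 0.083 -0.016 0 0;0.003 0.008 -0.001 0.083 -0.016 -0.03 0;0.003 0.008 -0.001 0.083 -0.016 -0.08 0;0.003 0.008 -0.001 0.083 -0.016 -0.115 0;0.003 0.008 -0.001 0.083 -0.016 -0.127 0;0.003 0.008 -0.001 0.083 -0.016 -0.127 0;0.003 0.008 -0.001 0.083 -0.016 -0.127 0.5;0.003 0.008 -0.001 0.083 -0.016 -0.127 1;0.003 0.008 -0.001 0.083 -0.016 -0.127 1;0.003 0.008 -0.001 0.083 -0.016 -0.127 1;0.003 0.008 -0.001 0.083 -0.016 -0.127 1"
  force: 80

```text
time_s: 16.8
ee_pos: [0.5295, -0.0463, 0.0125]
eef_rot: [0.542, 0.454, -0.541, 0.455]
force: [-1.7, 2.0, 7.9]
grip_width: 0.0503
```

Run:
```python
from tilt import *
v,s=corr(-100); print(v.round(4),s["ee_pos"],s["grip_width"],s["q"].round(3),s["force"])
d2=crop("scene","l",205,150,95,95,6)
```

```text
[-0.001   0.0016  0.0002] [ 0.52950192 -0.04632212  0.0124745 ] 0.05029553144201114 [-0.67   0.771  0.94   2.048 -0.901  0.803 -0.919] [-1.70407276  2.02091     7.86822444]
```

View pics/l.png

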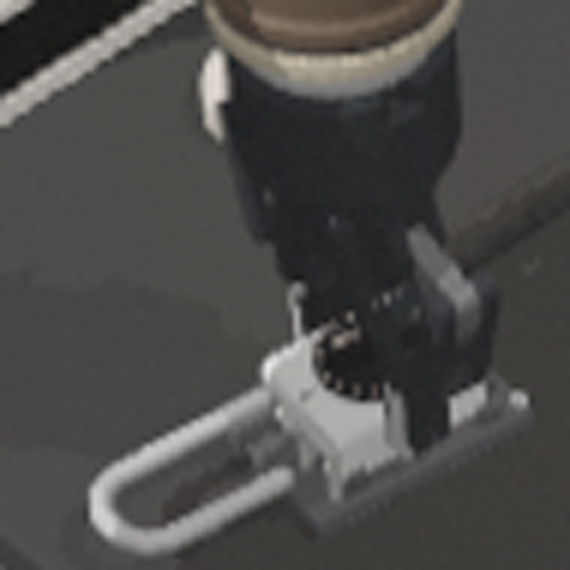

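move_arm:
  moves: "0 0 0 0 0 0.005 1;0 0 0 0 0 0.012 1;0 0 0 0 0 0.02 1;0 0 0 0 0 0.03 1;0 0 0 0 0 0.05 1;0 0 0 0 0 0.08 1;0 0 0 0 0 0.11 1;0 0 0 0 0 0.13 1;0 0 0 0 0 0.13 1"

```text
time_s: 17.98
ee_pos: [0.5303, -0.0463, 0.1438]
eef_rot: [0.543, 0.454, -0.54, 0.455]
force: [-0.2, -0.9, -3.9]
grip_width: 0.0504
```

Run:
```python
from tilt import *
v,s=corr(-100); print(v.round(4),s["ee_pos"],s["grip_width"],s["q"].round(3),s["force"],s["ft_torque"])
d2=crop("scene","m",195,110,130,130,5)
```

```text
[-0.0016  0.0041 -0.0001] [ 0.53025443 -0.046275    0.14384393] 0.05038059020854686 [-0.827  0.611  1.172  1.969 -0.674  1.018 -1.082] [-0.18713607 -0.89751212 -3.89012194] [ 0.00411856 -0.05806967 -0.00352643]
```

View pics/m.png

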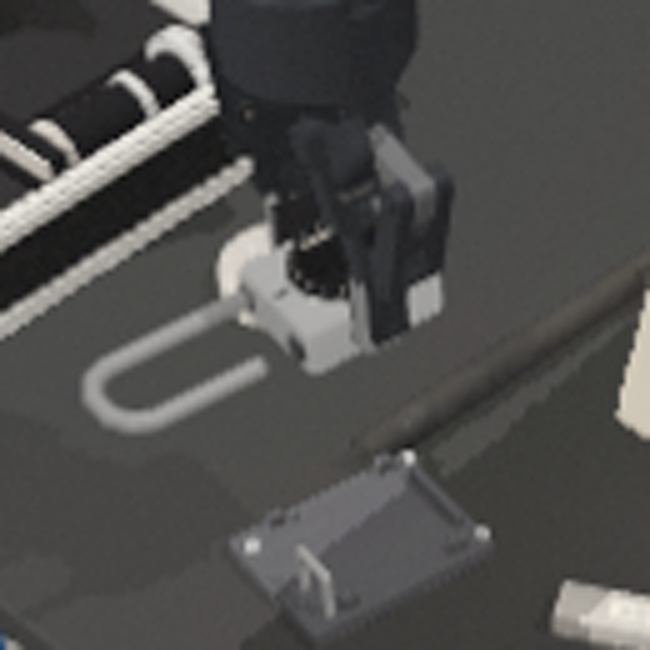

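move_arm:
  moves: "0 0 0 0 -0.015 0.005 1;0 0 0 -0.005 -0.04 0.01 1;0 0 0 -0.01 -0.07 0.01 1;0 0 0 -0.02 -0.1 0.01 1;0 0 0 -0.03 -0.13 0.01 1;0 0 0 -0.035 -0.16 0.01 1;0 0 0 -0.04 -0.19 0.01 1;0 0 0 -0.045 -0.22 0.01 1;0 0 0 -0.05 -0.25 0.01 1;0 0 0 -0.06 -0.28 0.01 1;0 0 0 -0.065 -0.3 0.005 1;0 0 0 -0.067 -0.315 0 1;0 0 0 -0.068 -0.322 -0.01 1;0 0 0 -0.068 -0.322 -0.02 1;0 0 0 -0.068 -0.322 -0.027 1;0 0 0 -0.068 -0.322 -0.027 1;0 0 0 -0.068 -0.322 -0.027 1;0 0 0 -0.068 -0.322 -0.027 1"

```text
time_s: 20.27
ee_pos: [0.4619, -0.3679, 0.116]
eef_rot: [0.543, 0.454, -0.54, 0.455]
force: [0.6, 0.3, -3.5]
grip_width: 0.0504
```

Run:
```python
from tilt import *
v,s=corr(-100); print(v.round(4),s["ee_pos"],s["grip_width"],s["q"].round(3),abs(s["qd"]).max(),s["force"])
d2=crop("scene","n",240,170,180,150,4)
d=crop("top","n2",280,130,220,200,3)
print(onz(d,(450.6,269),.0546))
```

```text
[-0.0014  0.0029 -0.0007] [ 0.46188384 -0.36788005  0.11604366] 0.05038175806277862 [-0.093  0.686  1.016  1.846 -0.693  1.011 -0.527] 0.003674347557985783 [ 0.63781869  0.29810516 -3.52775944]
[ 0.46355539 -0.36928095  0.0546    ]
```

View pics/n.png

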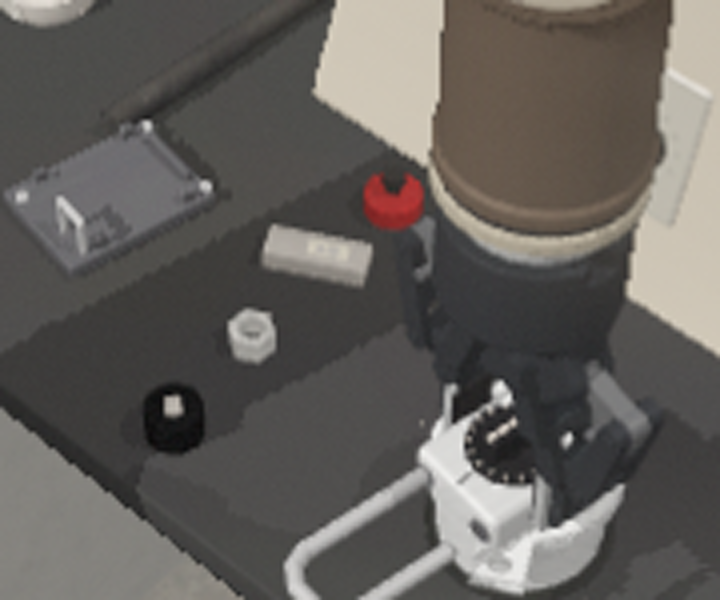

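View pics/n2.png

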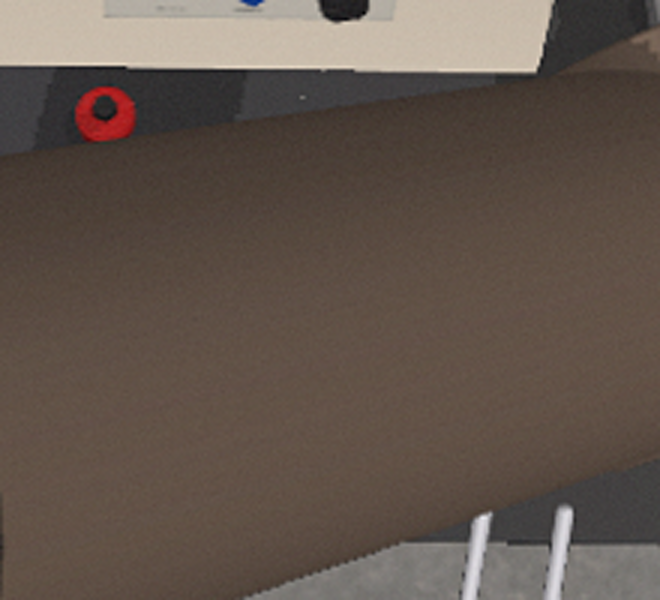

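```bash
python3 -c "
from plant import r
print(r.hand_in(), r.read_state()['time_s'])"
```

```text
the job is handed in; nothing more can be done
the job is handed in; nothing more can be done
```

I pressed the lid home, turned the dial to its mark, pulled the shackle out to its stop, and carried the open padlock over the hasp eye. I handed the job in at about 20 s with the padlock still held; `hand_in` gives no verdict.

My last checks:
- **Lid:** it looked level and seated in both views after pressing. The final press peaked at about 82 N at the wrist, more than I meant but under the 120 N limit. At the end most of the lid was hidden behind the arm and padlock, so I did not re-measure it.
- **Dial:** after release its bar measured about 0.5 degrees from the padlock's axis, well inside the tolerance.
- **Shackle:** I pulled about 25 mm. Roughly 2 mm of that was the body sliding before it met the staple. The pull force then rose to about 16 N, which showed it was at the stop. It was visibly open in the pictures after the lift and at the end.
- **Padlock hold:** the grip opening was steady at 50.4 mm with an 80 N grip commanded. The wrist carried 3.5 N, close to the padlock's weight, and the arm was essentially still.
- **Padlock position:** from the tool position, the padlock is within about 5 mm of the eye horizontally. Its underside is about 59 mm above the eye.
- **Bystanders:** the nut, steel sample and resin specimen were where they started, judged by eye in the last scene picture. The top view was blocked by the arm, so it gave no second check.

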